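# Loosen the two captive wing screws and lift the cover off the control box

## Task

The pneumatic control box on the worktop has to be opened: turn its two captive wing screws, one after the other, anticlockwise as far as they go, so that the wings line up with the slots in the cover plate. Then lift the cover plate straight up off the box by its handle and lay it gently, handle up, centred and lengthwise on the plywood board.

Things in the scene. Friction and masses are not known exactly. Their poses are not given: they have to be found in the camera images.
- control_box: fixed grey open-topped metal case, 110 (its x) x 230 (its y, long) x 60 mm high, small feet outside its long walls; origin at the centre of its underside, z up. The cover lies inside its raised rim and a wing screw stands at y = +85 and -85 mm. Loose round black knobs and hand tools lying about are no part of it
- cover: aluminium plate, 96 (x) x 214 (y) x 5 mm, 0.25 kg, square in the box's rim with 2 to 3 mm play, top flush with the rim. Origin: centre of its underside, 55 mm above the worktop at first, z up. Black bridge handle in the middle: bar 12 wide (x), 44 long (y), 27 to 41 mm above the origin, open below; pinch it across x. Slots 45 (x) x 22 mm round the screws at y = +85 and -85 mm
- screw_left (a joint): turn of the wing screw at the box's +y end, rad, anticlockwise from above positive: 0 tight, 1.31 hard stop with the wing along the slot, cover free. Starts at 0 to 0.3; stiff (about 0.06 N m), stays where left. The cover lifts over the wing only within about 0.15 rad of the stop; the screw stays in the box
- screw_right (a joint): the same for the wing screw at the box's -y end
- screw_left_grip (a point): point on the left screw's axis, inside its wing, 85 mm above the worktop, 25 mm above the cover's top face. The wing is an upright dark steel bar 36 mm long (this frame's x, turns with the screw), 10 mm thick (y), from 8 to 34 mm above the cover's top face; pinch it from above across its thickness. z up, the axis of turning
- screw_right_grip (a point): the same point and axes on the right wing screw
- board: plywood board lying fixed on the worktop, 130 (its x) x 240 (its y, long) x 8 mm; origin at the centre of its underside on the worktop, z up, so its top is 8 mm above the origin

How it is judged:
By the outcome, as a careful person would: the job done as asked, in the order asked, and still so for the second after the job is handed in, with the robot touching nothing.
It also fails if it takes over 64 s, if anything falls off the work surface, if the arm or the gripper's body presses on something with over 40 N, if the wrist force passes 120 N, or if a joint passes its speed limit or range.

## Robot

A 6-joint arm with a two-finger parallel gripper is mounted at the origin on a cart in front of the work surface, level with it; the furniture and walls round the work are solid. World frame = base frame: x ahead of the robot, y to its left, z up, the work surface at z = 0. Lengths are in m, angles in rad, forces in N, time in s.
With the tool pointing down it reaches from about 0.4 to 0.925 m from the base axis. Payload 3.4 kg.
Tool frame: the origin (TCP) lies midway between the tips of the shut fingers; the grasp point (between the pads) lies 19 mm behind it; z points along the fingers, y is the direction in which the jaws open and shut (so a half turn about z gives the same grasp; the last joint's range is limited). The gripper opens to 85 mm and grips with 20 to 120 N. Pads are 22 mm wide; open, the fingers measure 114 mm over their backs; the gripper's body (76 mm by 85 mm) begins 54 mm behind the grasp point. The pads swing forward as they close: fully open they stand 13 mm farther back than shut.
Start: joints at [1.185, 0.307, 1.506, -0, 1.328, -0.073], TCP at [0.176, 0.547, 0.231] pointing down, gripper open.
Joint ranges: [-3.12, 3.12], [-1.05, 2.28], [0.14, 2.33], [-1.42, 4.57], [0.1, 2.73], [-2.68, 2.68]. Speed limits (rad/s): [2.57, 2.57, 3.14, 3.14, 3.14, 3.14].

## Interface

Orientations are given as a 3x3 rotation matrix whose columns are the frame's x, y, z axes.
In Python, from rig import monitor, imaging, job, nets gives the robot as it stands.
- The arm moves only by the tool servo_tool, never from a script. Its arguments are lists of equal length, an entry for each row: "linear": the shift along the tool's x, y, z in cm, a list of three; "turn": the turn about the tool's z in rad. A call has exactly 10 rows; each row shifts and turns the pose as measured when the row begins, along the tool's axes as they then stand; what a row does not reach is not made up. A row lasts 1/8 s, in which the tool goes at most 62.5 mm and 10.7 degrees, less where a joint would pass 70% of its speed; a pose out of reach is approached as far as the arm can. A call with a gripper value outside its range is refused whole. "jaw" is the closure, from 0 (fully open) to 1 (shut), set as the call begins (left out, the last holds). The fingers move at their own pace and stop on an object; "force" is the grip in N (left out, the last holds). Time passes only in rows, so rows that do not move let the fingers close, or fill a call up. It gives the time, the measured TCP pose, the force and the opening at its end, in the units of the state.
- monitor.get_obs(): the state, without advancing time (a new reading comes with each control period).
- imaging.read_camera(name): name is "side" or "top"; returns a dict with "frame" (420x560x3 uint8, red, green, blue), "K" (3x3 intrinsics, pixels), "distortion" ([k1, k2, p1, p2, k3] as OpenCV has them; the pictures are not rectified), "R" (3x3) and "t" (3): a world point X has camera coordinates R X + t. Camera axes: x right, y down, z forward; pixel columns grow to the right and rows downward; lengths in m; the calibration is good to about 2 mm. A picture is of the moment at which its call begins. There is no depth.
- job.job_done(): hands the job in, once; it reports no verdict.
Trained networks look in a picture, given as the dict that the camera call returned (one of the last four; its "shot" number tells which), for a name from the list of things; names that differ only in an ending like _2 or _b are one class to them, and where a whole thing is asked for, a point or a joint stands for the part that bears it (a point fixed in the world has none). Each returns a list of dicts, best first, with "confidence" (0 to 1); they miss things now and then, are a little off and sometimes report something else, mostly with a low value. They report only what shows in the picture. A call takes as long as a camera call.
- nets.search_frame(query, picture): "extent" ([left, top, width, height] in pixels, round what is visible of it).
- nets.tip_of(query, picture): "xy" ([column, row] in pixels: a listed point, or the origin of a listed thing).
The state is a dict: "time_s": time; "joint_positions": joint angles; "qd": joint speeds; "joint_torque": joint torques, N m; "tcp_pos": TCP position; "tcp_rot": TCP orientation; "force": force on the tool from outside, world axes, zero at the start; "ft_torque": the same for the moment, N m; "finger_gap": opening from 0.0 (shut) to 1.0 (fully open).
Only numpy, scipy, OpenCV 4.12 (cv2) and the standard library are available. Lean on these libraries where they do the work, as an engineer would, in place of code of your own. Each camera call takes 0.05 s, during which the arm holds its last target.

## Working session

There is one attempt and no reset: what is moved stays moved. The work goes in short steps, Python scripts to look and compute and a tool call to move; the robot and the scene stay as the last step left them, time stands still between calls to the robot, and variables do not carry over. Pictures are saved under pics/ and viewed, and the job is handed in when it is done.

Besides the shell and the picture viewer there is one more tool, called after ">>>" in YAML: its name, and indented under it one key for each argument. servo_tool: Moves the arm, as the interface text tells. Its arguments: {"type":"object","properties":{"linear":{"type":"array","items":{"type":"array","items":{"type":"number"}}},"turn":{"type":"array","items":{"type":"number"}},"jaw":{"type":"number"},"force":{"type":"number"}},"required":["linear","turn"]}

```bash
ls; mkdir -p pics; python3 - <<'E'
from rig import monitor, imaging, nets
import cv2,pickle
o=monitor.get_obs(); print(o)
d={}
for n in ("side","top"):
    p=imaging.read_camera(n); d[n]=p
    cv2.imwrite(f"pics/{n}0.png",p["frame"][:,:,::-1])
    print(n,p["K"],p["distortion"],p["R"],p["t"])
    for q in ("control_box","cover","screw_left","screw_right","screw_left_grip","screw_right_grip","board"):
        print(q,[(r["confidence"],r["extent"]) for r in nets.search_frame(q,p)][:3],[(r["confidence"],r["xy"]) for r in nets.tip_of(q,p)][:3])
pickle.dump(d,open("d0.pkl","wb"))
E
```

```text
pics
{'time_s': 0.0, 'joint_positions': array([ 1.18547604e+00,  3.07560783e-01,  1.50764718e+00, -7.14385817e-06,
        1.32839829e+00, -7.35091597e-02]), 'qd': array([-1.52040763e-03,  9.60906378e-05, -8.99076346e-04,  4.69690752e-04,
       -1.68200856e-04, -1.92019837e-03]), 'joint_torque': array([-1.60156822e-03, -4.57548845e+01, -2.51917148e+01, -5.83600977e-04,
        1.33506587e-02, -2.66959677e-05]), 'tcp_pos': array([0.17617347, 0.54662835, 0.23039792]), 'tcp_rot': array([[-9.51779983e-01,  3.06780543e-01, -7.50395009e-04],
       [ 3.06781428e-01,  9.51778159e-01, -1.86856056e-03],
       [ 1.40971556e-04, -2.00866579e-03, -9.99997973e-01]]), 'force': array([-0.06412262, -0.24402573,  0.14493649]), 'ft_torque': array([ 0.02912441,  0.0569674 , -0.02724389]), 'finger_gap': 1.0030541070781391}
side [[405.16086288   0.         279.73263221]
 [  0.         405.16086288 210.44194498]
 [  0.           0.           1.        ]] [-0.05459806  0.          0.          0.          0.        ] [[ 0.91496512 -0.4035294  -0.00168798]
 [-0.16710607 -0.37508324 -0.91180487]
 [ 0.36730694  0.83455173 -0.4106203 ]] [-0.43630258  0.23462317  0.60399214]
control_box [(0.85, [274.1, 209.7, 113.4, 92.7])] [(0.78, [324.4, 263.4])]
cover [] []Traceback (most recent call last):
  File "<stdin>", line 10, in <module>
ValueError: it knows: board, control_box, cover, screw_left_grip, screw_right_grip
```

```bash
python3 - <<'E'
from rig import monitor, imaging, nets
import cv2,pickle
d={}
for n in ("side","top"):
    p=imaging.read_camera(n); d[n]=p
    cv2.imwrite(f"pics/{n}1.png",p["frame"][:,:,::-1])
    if n=="top": print(n,p["K"],p["distortion"],p["R"],p["t"])
    for q in ("control_box","cover","screw_left_grip","screw_right_grip","board"):
        print(q,[(r["confidence"],r["extent"]) for r in nets.search_frame(q,p)][:3],[(r["confidence"],r["xy"]) for r in nets.tip_of(q,p)][:4])
pickle.dump(d,open("d0.pkl","wb"))
E
```

```text
control_box [(0.94, [273.7, 212.5, 113.0, 89.0]), (0.34, [185.0, 196.8, 89.8, 42.9])] []
cover [(0.95, [281.7, 217.7, 99.9, 52.7])] [(0.81, [327.5, 240.7])]
screw_left_grip [(0.75, [295.8, 210.5, 14.0, 18.3])] []
screw_right_grip [(0.75, [349.4, 239.8, 18.1, 21.2]), (0.34, [273.6, 209.1, 115.4, 92.9])] [(0.75, [303.8, 215.4]), (0.56, [354.9, 244.0]), (0.25, [221.4, 215.6])]
board [(0.65, [185.4, 195.4, 88.2, 47.9])] [(0.96, [225.5, 218.5])]
top [[468.8169152    0.         271.83475141]
 [  0.         468.8169152  209.68462039]
 [  0.           0.           1.        ]] [-0.14271047  0.          0.          0.          0.        ] [[ 0.01858747 -0.99980994  0.00588081]
 [-0.98666303 -0.01929374 -0.16162865]
 [ 0.1617114  -0.00279811 -0.98683413]] [0.1766665  0.57718518 1.04536287]
control_box [(0.65, [279.3, 167.9, 105.6, 67.2])] []
cover [(0.88, [285.9, 172.0, 95.3, 52.1])] [(0.94, [330.9, 194.2]), (0.32, [296.9, 200.8])]
screw_left_grip [] []
screw_right_grip [] [(0.55, [371.3, 187.8])]
board [(0.74, [146.8, 211.1, 106.5, 76.5])] [(0.9, [202.3, 247.2])]
```

```bash
python3 -c "
import cv2
" ; ls pics
```

```text
side0.png
side1.png
top1.png
```

View pics/side1.png

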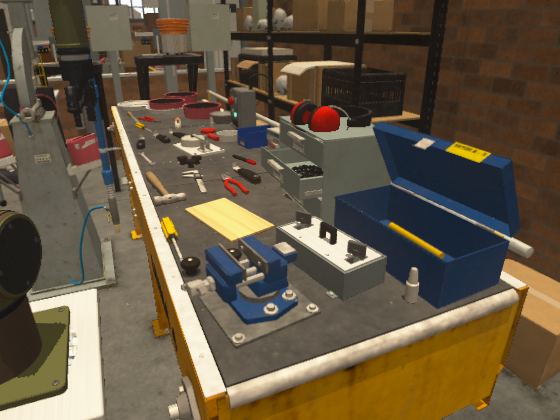

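View pics/top1.png

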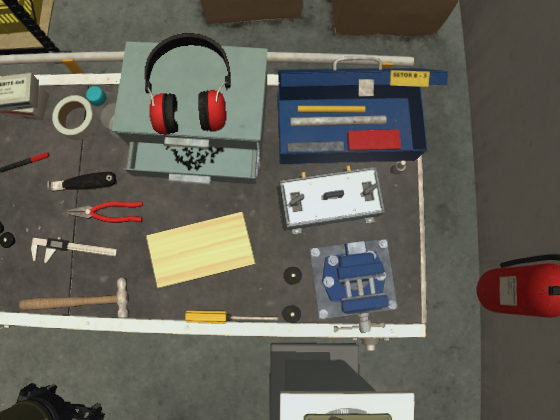

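The side view shows the box at about (330,255), with wings at about (303,217) and (355,248), and the board at (228,218). In the top view the box is at (331,196), its wings at (296,201) and (370,188), and the board at (202,249). The blue toolbox sits just behind the box and the vise in front of it. I'll zoom in next.

```bash
python3 - <<'E'
import cv2,pickle,numpy as np
d=pickle.load(open("d0.pkl","rb"))
f=d["top"]["frame"][:,:,::-1]
a=cv2.resize(f[155:245,270:400],None,fx=6,fy=6,interpolation=cv2.INTER_CUBIC);cv2.imwrite("pics/ct.png",a)
a=cv2.resize(f[200:300,135:265],None,fx=6,fy=6,interpolation=cv2.INTER_CUBIC);cv2.imwrite("pics/cb.png",a)
f=d["side"]["frame"][:,:,::-1]
a=cv2.resize(f[200:305,265:395],None,fx=5.5,fy=5.5,interpolation=cv2.INTER_CUBIC);cv2.imwrite("pics/cs.png",a)
E
```

```text
(no output)
```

View pics/ct.png

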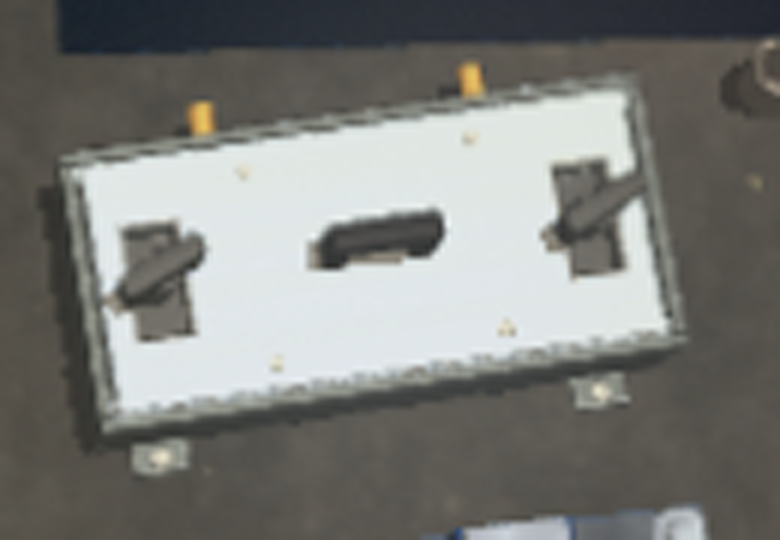

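View pics/cb.png

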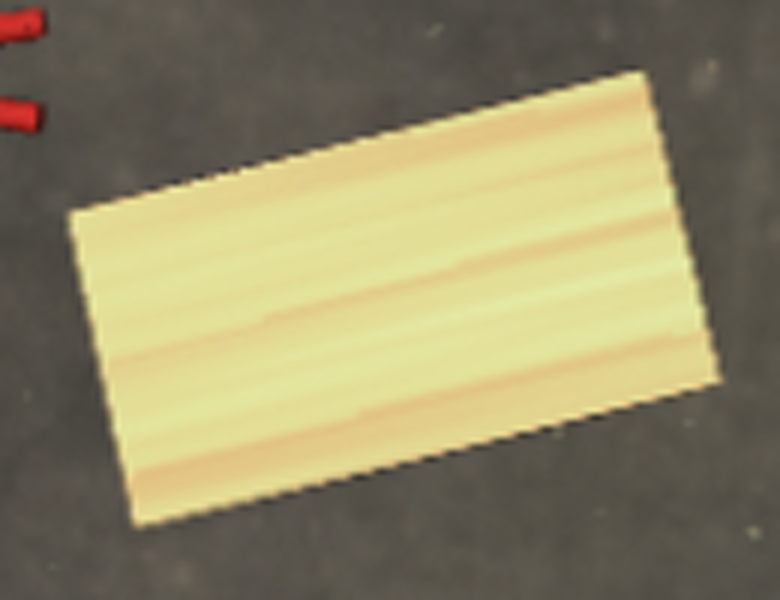

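View pics/cs.png

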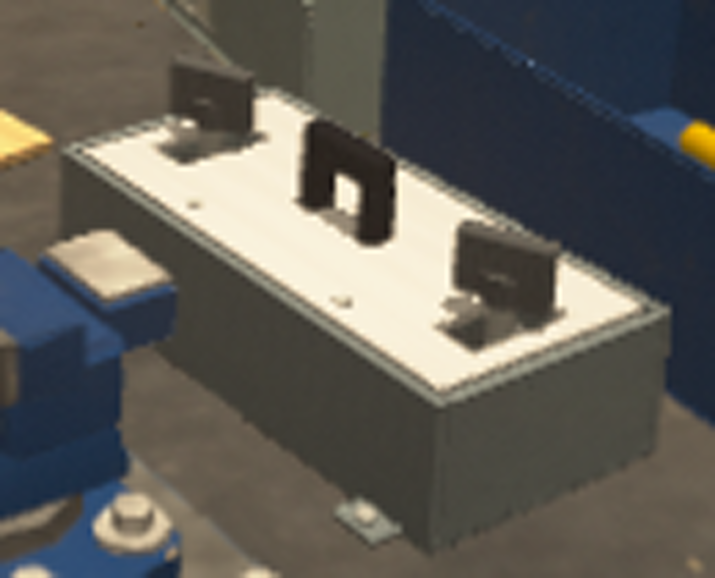

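```bash
cat > h.py <<'E'
import numpy as np,cv2,pickle
from scipy.optimize import least_squares
def proj(p,X):
    r,_=cv2.Rodrigues(np.array(p["R"])); u,_=cv2.projectPoints(np.array(X,float).reshape(-1,1,3),r,np.array(p["t"],float),np.array(p["K"]),np.array(p["distortion"])); return u[:,0]
def ray(p,uv,z):
    u=cv2.undistortPoints(np.array(uv,float).reshape(-1,1,2),np.array(p["K"]),np.array(p["distortion"]))[:,0]
    R=np.array(p["R"]);C=-R.T@p["t"];D=np.c_[u,np.ones(len(u))]@R
    return C+D*((z-C[2])/D[:,2])[:,None]
def cr(xy,s,o): return (np.array(xy,float)+.5)/s-.5+np.array(o)
def body(pose,L):
    x,y,a=pose;L=np.array(L,float);c,s=np.cos(a),np.sin(a)
    return np.c_[x+c*L[:,0]-s*L[:,1],y+s*L[:,0]+c*L[:,1],L[:,2]]
E
python3 - <<'E'
from h import *
d=pickle.load(open("d0.pkl","rb"));T,S=d["top"],d["side"]
bt=cr([(62,158),(632,78),(685,337),(103,428)],6,(270,155))
bs=cr([(66,150),(270,86),(667,310),(437,404)],5.5,(265,200))
Lt=[(.055,.115,.06),(.055,-.115,.06),(-.055,-.115,.06),(-.055,.115,.06)]
Ls=[(-.055,.115,.06),(.055,.115,.06),(.055,-.115,.06),(-.055,-.115,.06)]
bd=cr([(70,212),(643,72),(720,382),(137,527)],6,(135,200))
Lb=[(.065,.12,.008),(.065,-.12,.008),(-.065,-.12,.008),(-.065,.12,.008)]
def fit(obs):
    f=lambda v:np.concatenate([(proj(p,body(v,L))-u).ravel() for p,L,u in obs])
    r=least_squares(f,[.65,0.,.1]);return r.x,np.round(f(r.x).reshape(-1,2),1)
for o in ([(T,Lt,bt)],[(S,Ls,bs)],[(T,Lt,bt),(S,Ls,bs)],[(T,Lb,bd)]):
    x,e=fit(o);print(x.round(4),e.tolist())
print(ray(T,bt,.06).round(3),ray(T,bd,.008).round(3))
w=cr([(118,300),(192,246),(565,228),(645,180)],6,(270,155))
W=ray(T,w,.09);print("wing",W.round(3),[np.arctan2(*(W[i]-W[i+1])[1::-1]) for i in (0,2)])
h=cr([(325,245),(440,222)],6,(270,155)); print("handle",ray(T,h,.094).mean(0))
E
```

```text
[0.6063 0.0494 0.1699] [[-0.8, -0.6], [0.5, -1.3], [0.5, 1.1], [-0.2, 0.8]]
[0.605  0.0466 0.1634] [[-1.6, -1.0], [0.6, -0.8], [1.1, 0.2], [-0.1, 0.5]]
[0.6061 0.0486 0.167 ] [[-0.4, -0.7], [0.9, -1.1], [0.8, 1.3], [-0.0, 0.8], [-1.6, -1.4], [0.4, -1.2], [0.9, -0.5], [0.0, -0.3]]
[0.4812 0.3578 0.2648] [[-0.5, -0.1], [0.4, -0.5], [0.5, 0.3], [-0.4, 0.3]]
[[ 0.64   0.17   0.06 ]
 [ 0.677 -0.053  0.06 ]
 [ 0.574 -0.072  0.06 ]
 [ 0.535  0.153  0.06 ]] [[0.512 0.489 0.008]
 [0.574 0.26  0.008]
 [0.45  0.226 0.008]
 [0.388 0.456 0.008]]
wing [[ 0.579  0.149  0.09 ]
 [ 0.6    0.121  0.09 ]
 [ 0.61  -0.02   0.09 ]
 [ 0.629 -0.051  0.09 ]] [np.float64(2.2251882248387727), np.float64(2.1260826556405608)]
handle [0.60546337 0.05028855 0.094     ]
```

```bash
python3 - <<'E'
from h import *
d=pickle.load(open("d0.pkl","rb"));T,S=d["top"],d["side"]
pose=(.606,.049,.168)
for p,n,c,s in ((T,"t",(270,110,400,240),6),(S,"s",(255,120,395,260),5)):
    f=p["frame"][:,:,::-1].copy(); x0,y0,x1,y1=c
    a=cv2.resize(f[y0:y1,x0:x1],None,fx=s,fy=s,interpolation=cv2.INTER_CUBIC)
    def draw(X,col):
        u=((proj(p,X)-[x0,y0]+.5)*s-.5).round().astype(int); cv2.polylines(a,[u.reshape(-1,1,2)],True,col,1)
    draw(body(pose,[(.055,.115,.06),(.055,-.115,.06),(-.055,-.115,.06),(-.055,.115,.06)]),(0,0,255))
    draw(body(pose,[(.006,.022,.096),(.006,-.022,.096),(-.006,-.022,.096),(-.006,.022,.096)]),(0,255,0))
    for yy,q in ((.085,.226),(-.085,.127)):
        ctr=body(pose,[(0,yy,0)])[0]
        for z in (.094,.068): draw(body((ctr[0],ctr[1],.168-1.31+q),[(.018,.005,z),(.018,-.005,z),(-.018,-.005,z),(-.018,.005,z)]),(255,0,255))
    cv2.imwrite(f"pics/ov_{n}.png",a)
E
```

```text
(no output)
```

View pics/ov_t.png

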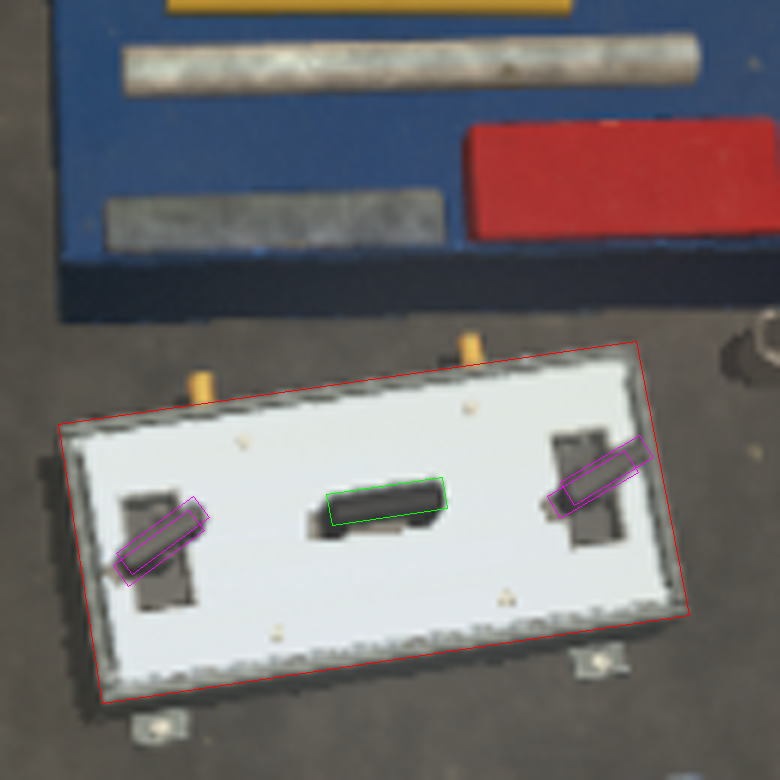

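View pics/ov_s.png

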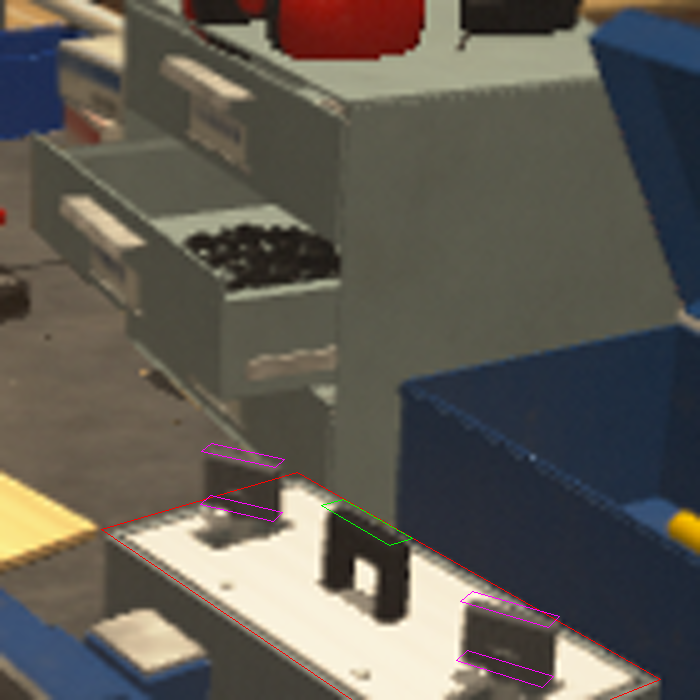

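```bash
python3 - <<'E'
from h import *
d=pickle.load(open("d0.pkl","rb"));T,S=d["top"],d["side"]
def tri(a,b):
    P=[np.c_[p["R"],p["t"]] for p in (T,S)]
    u=[cv2.undistortPoints(np.array([[x]],float),np.array(p["K"]),np.array(p["distortion"]))[0,0] for p,x in ((T,a),(S,b))]
    X=cv2.triangulatePoints(P[0],P[1],u[0],u[1]);X=(X[:3]/X[3])[:,0];return X.round(3),proj(T,[X])-a,proj(S,[X])-b
print("drawer",tri((258.,180.),(299.,177.)))
print("toolbox",tri((280.,153.),(335.5,196.)))
print("cab",tri((267.,132.),(323,140)))
E
```

```text
drawer (array([0.623, 0.219, 0.14 ]), array([[ 0.0797221 , -0.18535699]]), array([[-0.17995665,  0.03468243]]))
toolbox (array([0.697, 0.171, 0.097]), array([[ 0.14078426, -0.28418039]]), array([[-0.29406226,  0.06835434]]))
cab (array([0.69 , 0.206, 0.228]), array([[-2.60420434,  5.2359416 ]]), array([[ 4.92796496, -1.2854815 ]]))
```

>>> servo_tool:
  linear:
    - [-5.2,-2.6,0]
    - [-5.2,-2.6,0]
    - [-5.2,-2.6,0]
    - [-5.2,-2.6,0]
    - [-5.2,-2.6,0]
    - [-5.2,-2.6,0]
    - [-5.2,-2.6,0]
    - [-5.2,-2.6,0]
    - [-5.2,-2.6,0]
    - [-5.2,-2.6,0]
  turn: [0,0,0,0,0,0,0,0,0,0]
  jaw: 0

```text
time_s: 2.65
tcp_pos: [0.6043, 0.1349, 0.2322]
tcp_rot: [[-0.955, 0.298, 0.005], [0.298, 0.955, 0.006], [-0.003, 0.008, -1.0]]
force: [0.8, 0.7, -0.2]
finger_gap: 0.997
```

>>> servo_tool:
  linear:
    - [1.2,-0.2,0]
    - [0,0,1]
    - [0,0,2]
    - [0,0,2]
    - [0,0,2]
    - [0,0,1.5]
    - [0,0,0]
    - [0,0,0]
    - [0,0,0]
    - [0,0,0]
  turn: [0,0.16,0.16,0.16,0.16,0,0,0,0,0]
  jaw: 0.4

```text
time_s: 3.9
tcp_pos: [0.592, 0.1373, 0.1469]
tcp_rot: [[-0.574, 0.819, 0.007], [0.819, 0.574, 0.008], [0.003, 0.011, -1.0]]
force: [0.7, 0.2, -0.6]
finger_gap: 0.603
```

```bash
cat >> h.py <<'E'
def togo(o,x,y,z,yaw):
    R=np.array(o["tcp_rot"]);d=R.T@(np.array([x,y,z])-o["tcp_pos"])
    cur=np.arctan2(R[1,1],R[0,1]);t=-((yaw-cur+np.pi/2)%np.pi-np.pi/2)
    print("t",round(o["time_s"],2),"tcp",np.round(o["tcp_pos"],4),"yaw",round(cur,3),"F",np.round(o["force"],1),"M",np.round(o["ft_torque"],2),"gap",round(o["finger_gap"],3),"j",np.round(o["joint_positions"],2),"tilt",np.round(R[:2,2],4))
    print("togo cm",np.round(d*100,2),"turn",round(t,3))
E
python3 - <<'E'
from h import *
from rig import monitor,imaging
o=monitor.get_obs();togo(o,.5918,.1328,.066,-.916+np.pi/2)
for n in ("top","side"):
    p=imaging.read_camera(n);f=p["frame"][:,:,::-1]
    u=proj(p,[(.592,.133,.09)])[0].astype(int);x0,y0=u-[50,50]
    cv2.imwrite(f"pics/a_{n}.png",cv2.resize(f[y0:y0+90,x0:x0+110],None,fx=6,fy=6,interpolation=cv2.INTER_CUBIC))
E
```

```text
t 3.9 tcp [0.592  0.1373 0.1469] yaw 0.611 F [ 0.7  0.2 -0.6] M [-0.01  0.01  0.05] gap 0.603 j [ 0.15  0.42  1.56  0.01  1.16 -0.46] tilt [0.0073 0.0082]
togo cm [-0.38 -0.37  8.09] turn -0.044
```

View pics/a_side.png

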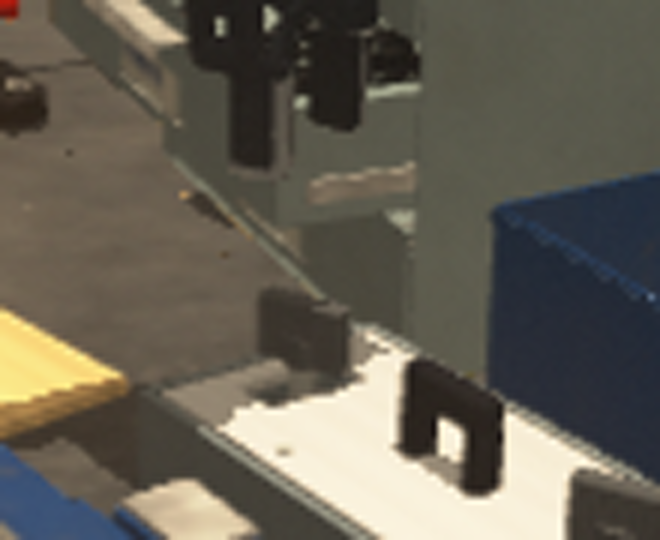

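The gripper is straddling the left wing: fingertips at about (250,160) and (340,125) in the crop, wing at (305,330). Next I descend.

>>> servo_tool:
  linear:
    - [-0.4,-0.4,0]
    - [0,0,2]
    - [0,0,2]
    - [0,0,2]
    - [0,0,1]
    - [0,0,0.8]
    - [0,0,0]
    - [0,0,0]
    - [0,0,0]
    - [0,0,0]
  turn: [-0.04,0,0,0,0,0,0,0,0,0]

```text
time_s: 5.25
tcp_pos: [0.5958, 0.1323, 0.0709]
tcp_rot: [[-0.607, 0.794, 0.016], [0.795, 0.607, 0.01], [-0.002, 0.019, -1.0]]
force: [0.0, 0.7, -0.7]
finger_gap: 0.6
```

```bash
python3 - <<'E'
from h import *
from rig import monitor,imaging
o=monitor.get_obs();togo(o,.5918,.1328,.067,-.916+np.pi/2)
E
```

```text
t 5.25 tcp [0.5958 0.1323 0.0709] yaw 0.653 F [ 0.   0.7 -0.7] M [-0.    0.03  0.03] gap 0.6 j [ 0.15  0.5   1.64  0.01  0.98 -0.51] tilt [0.0165 0.0096]
togo cm [ 0.28 -0.29  0.39] turn -0.002
```

>>> servo_tool:
  linear:
    - [0.3,-0.3,0.3]
    - [0,0,0]
    - [0,0,0]
    - [0,0,0]
    - [0,0,0]
    - [0,0,0]
    - [0,0,0]
    - [0,0,0]
    - [0,0,0]
    - [0,0,0]
  turn: [0,0,0,0,0,0,0,0,0,0]
  jaw: 1
  force: 50

```text
time_s: 6.5
tcp_pos: [0.5918, 0.1331, 0.0683]
tcp_rot: [[-0.607, 0.794, 0.017], [0.794, 0.607, 0.009], [-0.003, 0.02, -1.0]]
force: [-0.1, 0.4, 0.9]
finger_gap: 0.107
```

```bash
python3 - <<'E'
from h import *
from rig import monitor,imaging
o=monitor.get_obs();togo(o,.5918,.1328,.067,-.916+np.pi/2)
E
```

```text
t 6.5 tcp [0.5918 0.1331 0.0683] yaw 0.653 F [-0.1  0.4  0.9] M [-0.28  0.24 -0.03] gap 0.107 j [ 0.15  0.5   1.65  0.01  0.97 -0.51] tilt [0.0175 0.0095]
togo cm [-0.02 -0.02  0.13] turn -0.002
```

>>> servo_tool:
  linear:
    - [0,0,0]
    - [0,0,0]
    - [0,0,0]
    - [0,0,0]
    - [0,0,0]
    - [0,0,0]
    - [0,0,0]
    - [0,0,0]
    - [0,0,0]
    - [0,0,0]
  turn: [-0.12,-0.13,-0.13,-0.13,-0.13,-0.13,-0.13,-0.1,0,0]

```text
time_s: 7.75
tcp_pos: [0.5909, 0.1316, 0.0683]
tcp_rot: [[-0.994, -0.111, 0.015], [-0.111, 0.994, 0.008], [-0.016, 0.006, -1.0]]
force: [1.2, -0.1, 0.7]
finger_gap: 0.108
```

```bash
python3 - <<'E'
from h import *
from rig import monitor,imaging
o=monitor.get_obs();togo(o,.5918,.1328,.067,1.739)
E
```

```text
t 7.75 tcp [0.5909 0.1316 0.0683] yaw 1.682 F [ 1.2 -0.1  0.7] M [-0.07  0.28  0.11] gap 0.108 j [ 0.15  0.5   1.65  0.01  0.97 -1.54] tilt [0.0155 0.0081]
togo cm [-0.11  0.11  0.13] turn -0.057
```

Nearly there, so I'll push on to the hard stop.

>>> servo_tool:
  linear:
    - [0,0,0]
    - [0,0,0]
    - [0,0,0]
    - [0,0,0]
    - [0,0,0]
    - [0,0,0]
    - [0,0,0]
    - [0,0,0]
    - [0,0,0]
    - [0,0,0]
  turn: [-0.06,-0.06,-0.06,-0.06,-0.06,0,0,0,0,0]

```text
time_s: 9.0
tcp_pos: [0.5908, 0.1315, 0.0686]
tcp_rot: [[-0.933, -0.36, 0.014], [-0.36, 0.933, 0.017], [-0.019, 0.011, -1.0]]
force: [0.8, -1.1, 0.7]
finger_gap: 0.107
```

```bash
python3 - <<'E'
from h import *
from rig import monitor,imaging
o=monitor.get_obs();togo(o,.5918,.1328,.067,1.739)
E
```

```text
t 9.0 tcp [0.5908 0.1315 0.0686] yaw 1.939 F [ 0.8 -1.1  0.7] M [-0.38  0.33 -3.21] gap 0.107 j [ 0.14  0.5   1.65  0.02  0.97 -1.81] tilt [0.0138 0.0175]
togo cm [-0.14  0.08  0.16] turn 0.2
```

Mz of −3.2 N·m means the screw is hard against its stop. I'll release and lift.

>>> servo_tool:
  linear:
    - [0,0,0]
    - [0,0,0]
    - [0,0,0]
    - [0,0,0]
    - [0,0,-2]
    - [0,0,-4]
    - [0,0,-4]
    - [0,0,-2]
    - [0,0,0]
    - [0,0,0]
  turn: [0,0,0,0,0,0,0,0,0,0]
  jaw: 0.5

```text
time_s: 10.25
tcp_pos: [0.5874, 0.13, 0.19]
tcp_rot: [[-0.924, -0.383, 0.011], [-0.383, 0.924, 0.01], [-0.014, 0.005, -1.0]]
force: [-0.0, 0.1, 0.3]
finger_gap: 0.505
```

```bash
python3 - <<'E'
from h import *
from rig import monitor,imaging
o=monitor.get_obs();togo(o,.6202,-.0348,.14,-1.015+np.pi/2)
for n in ("top","side"):
    p=imaging.read_camera(n);f=p["frame"][:,:,::-1]
    x0,y0=(270,150) if n=="top" else (265,200)
    cv2.imwrite(f"pics/b_{n}.png",cv2.resize(f[y0:y0+90,x0:x0+130],None,fx=6,fy=6,interpolation=cv2.INTER_CUBIC))
E
```

```text
t 10.25 tcp [0.5874 0.13   0.19  ] yaw 1.964 F [-0.   0.1  0.3] M [-0.02  0.02 -0.01] gap 0.505 j [ 0.14  0.37  1.52  0.01  1.24 -1.82] tilt [0.011  0.0104]
togo cm [  3.35 -16.5    4.86] turn 1.408
```

View pics/b_side.png

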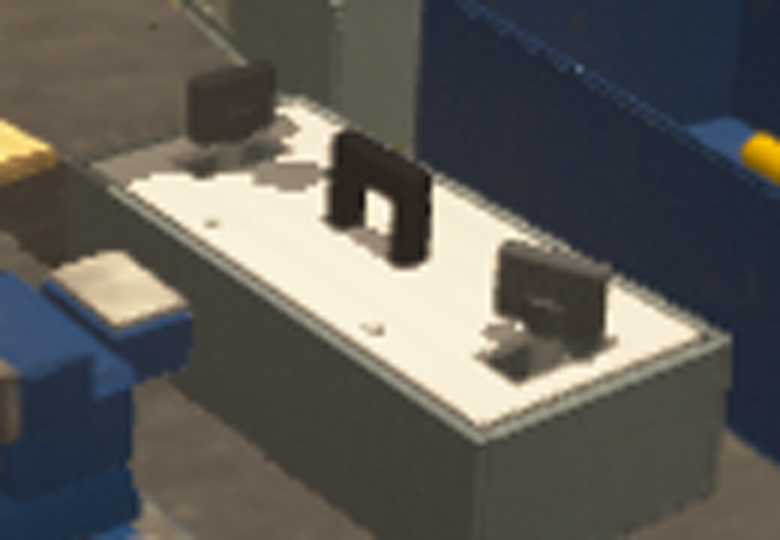

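View pics/b_top.png

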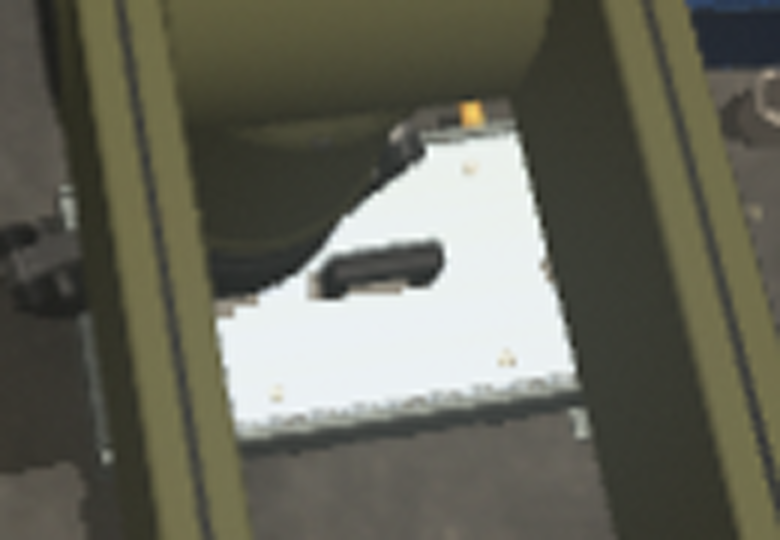

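The left wing, at about (232,105) in the side crop, now lies along the slot direction. I'm moving on to the right screw.

>>> servo_tool:
  linear:
    - [1.1,-5.5,0]
    - [1.1,-5.5,0]
    - [1.1,-5.5,0]
    - [0,0,0]
    - [0,0,0.5]
    - [0,0,0.5]
    - [0,0,0.5]
    - [0,0,0.5]
    - [0,0,0.5]
    - [0,0,0.5]
  turn: [0,0,0,0,0.18,0.18,0.18,0.18,0.18,0.18]

```text
time_s: 11.6
tcp_pos: [0.6139, -0.0318, 0.1442]
tcp_rot: [[-0.754, 0.657, -0.012], [0.657, 0.754, 0.017], [0.02, 0.005, -1.0]]
force: [0.5, 0.2, -0.1]
finger_gap: 0.501
```

```bash
python3 - <<'E'
from h import *
from rig import monitor,imaging
o=monitor.get_obs();togo(o,.6202,-.0348,.14,-1.015+np.pi/2)
p=imaging.read_camera("side");f=p["frame"][:,:,::-1]
x0,y0,s=265,200,6
a=cv2.resize(f[y0:y0+90,x0:x0+130],None,fx=s,fy=s,interpolation=cv2.INTER_CUBIC)
pose=(.606,.049,.168)
for yy,q in ((.085,1.31),(-.085,.127)):
    ctr=body(pose,[(0,yy,0)])[0]
    for z in (.094,.068):
        X=body((ctr[0],ctr[1],.168-1.31+q),[(.018,.005,z),(.018,-.005,z),(-.018,-.005,z),(-.018,.005,z)])
        u=((proj(p,X)-[x0,y0]+.5)*s-.5).round().astype(int); cv2.polylines(a,[u.reshape(-1,1,2)],True,(255,0,255),1)
cv2.imwrite("pics/c_side.png",a)
E
```

```text
t 11.6 tcp [ 0.6139 -0.0318  0.1442] yaw 0.854 F [ 0.5  0.2 -0.1] M [-0.03 -0.06 -0.03] gap 0.501 j [-0.13  0.44  1.53  0.02  1.19 -0.99] tilt [-0.012   0.0167]
togo cm [-0.68  0.19  0.4 ] turn 0.298
```

View pics/c_side.png

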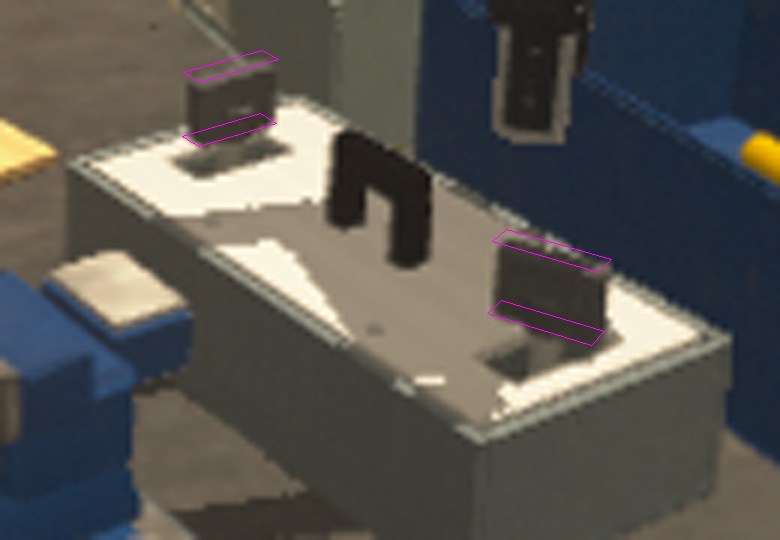

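The left wing at (230,100) matches the outline predicted for the stop. Now I align over the right wing.

>>> servo_tool:
  linear:
    - [-0.7,0.2,0]
    - [0,0,0]
    - [0,0,0]
    - [0,0,0.5]
    - [0,0,1]
    - [0,0,1]
    - [0,0,0]
    - [0,0,0]
    - [0,0,0]
    - [0,0,0]
  turn: [0,0.15,0.15,0,0,0,0,0,0,0]
  jaw: 0.4

```text
time_s: 12.9
tcp_pos: [0.6199, -0.032, 0.1141]
tcp_rot: [[-0.534, 0.845, -0.017], [0.845, 0.534, 0.018], [0.025, -0.005, -1.0]]
force: [1.4, -0.4, -0.5]
finger_gap: 0.601
```

```bash
python3 - <<'E'
from h import *
from rig import monitor,imaging
o=monitor.get_obs();togo(o,.6202,-.0348,.067,-1.015+np.pi/2)
E
```

```text
t 12.9 tcp [ 0.6199 -0.032   0.1141] yaw 0.563 F [ 1.4 -0.4 -0.5] M [ 0.02 -0.02  0.03] gap 0.601 j [-0.13  0.48  1.54  0.02  1.14 -0.7 ] tilt [-0.0173  0.0184]
togo cm [-0.37 -0.1   4.71] turn 0.008
```

>>> servo_tool:
  linear:
    - [-0.3,-0.1,1]
    - [0,0,1.5]
    - [0,0,1.2]
    - [0,0,0.6]
    - [0,0,0.2]
    - [0,0,0]
    - [0,0,0]
    - [0,0,0]
    - [0,0,0]
    - [0,0,0]
  turn: [0,0,0,0,0,0,0,0,0,0]

```text
time_s: 14.15
tcp_pos: [0.6204, -0.0345, 0.0664]
tcp_rot: [[-0.534, 0.845, -0.016], [0.845, 0.534, 0.018], [0.024, -0.004, -1.0]]
force: [0.1, 0.3, 0.3]
finger_gap: 0.596
```

```bash
python3 - <<'E'
from h import *
from rig import monitor,imaging
o=monitor.get_obs();togo(o,.6202,-.0348,.068,-1.015+np.pi/2)
E
```

```text
t 14.15 tcp [ 0.6204 -0.0345  0.0664] yaw 0.564 F [0.1 0.3 0.3] M [-0.02  0.01 -0.02] gap 0.596 j [-0.13  0.53  1.59  0.02  1.04 -0.71] tilt [-0.016   0.0182]
togo cm [-0.01 -0.03 -0.16] turn 0.008
```

>>> servo_tool:
  linear:
    - [0,0,-0.1]
    - [0,0,0]
    - [0,0,0]
    - [0,0,0]
    - [0,0,0]
    - [0,0,0]
    - [0,0,0]
    - [0,0,0]
    - [0,0,0]
    - [0,0,0]
  turn: [0,0,0,0,0,0,0,0,-0.12,-0.13]
  jaw: 1
  force: 50

```text
time_s: 15.4
tcp_pos: [0.6201, -0.0348, 0.0679]
tcp_rot: [[-0.731, 0.682, -0.016], [0.682, 0.732, 0.018], [0.024, 0.002, -1.0]]
force: [-0.6, 0.2, 1.2]
finger_gap: 0.104
```

>>> servo_tool:
  linear:
    - [0,0,0]
    - [0,0,0]
    - [0,0,0]
    - [0,0,0]
    - [0,0,0]
    - [0,0,0]
    - [0,0,0]
    - [0,0,0]
    - [0,0,0]
    - [0,0,0]
  turn: [-0.13,-0.13,-0.13,-0.13,-0.13,-0.13,-0.13,-0.05,0,0]

```text
time_s: 16.65
tcp_pos: [0.6197, -0.0361, 0.0679]
tcp_rot: [[-0.973, -0.23, -0.018], [-0.231, 0.973, 0.016], [0.014, 0.02, -1.0]]
force: [0.6, 1.2, 0.8]
finger_gap: 0.107
```

```bash
python3 - <<'E'
from h import *
from rig import monitor,imaging
o=monitor.get_obs();togo(o,.6202,-.0348,.068,1.739)
E
```

```text
t 16.65 tcp [ 0.6197 -0.0361  0.0679] yaw 1.803 F [0.6 1.2 0.8] M [-0.44  0.15 -1.44] gap 0.107 j [-0.13  0.53  1.59  0.02  1.04 -1.95] tilt [-0.018   0.0163]
togo cm [-0.08  0.12 -0.01] turn 0.064
```

>>> servo_tool:
  linear:
    - [0,0,0]
    - [0,0,0]
    - [0,0,0]
    - [0,0,0]
    - [0,0,0]
    - [0,0,0]
    - [0,0,-2]
    - [0,0,-4]
    - [0,0,-4]
    - [0,0,-1]
  turn: [-0.05,0,0,0,0,0,0,0,0,0]

```text
time_s: 17.9
tcp_pos: [0.6131, -0.0392, 0.1593]
tcp_rot: [[-0.958, -0.284, -0.05], [-0.285, 0.958, 0.015], [0.043, 0.028, -0.999]]
force: [-0.1, -0.1, 0.5]
finger_gap: -0.002
```

```bash
python3 - <<'E'
from rig import monitor;print(monitor.get_obs()["ft_torque"])
E
```

```text
[-0.02631605 -0.04119117  0.01597649]
```

I left out the jaw-opening value, so the shut fingers slid up off the wing. I'll check what that did.

```bash
cat > look.py <<'E'
from h import *
import sys
from rig import monitor,imaging
def look(tag,qs=(1.31,1.31),pose=(.606,.049,.168)):
    p=imaging.read_camera("side");f=p["frame"][:,:,::-1]
    x0,y0,s=265,190,6
    a=cv2.resize(f[y0:y0+100,x0:x0+130],None,fx=s,fy=s,interpolation=cv2.INTER_CUBIC)
    for yy,q in ((.085,qs[0]),(-.085,qs[1])):
        ctr=body(pose,[(0,yy,0)])[0]
        for z in (.094,.068):
            X=body((ctr[0],ctr[1],.168-1.31+q),[(.018,.005,z),(.018,-.005,z),(-.018,-.005,z),(-.018,.005,z)])
            u=((proj(p,X)-[x0,y0]+.5)*s-.5).round().astype(int); cv2.polylines(a,[u.reshape(-1,1,2)],True,(255,0,255),1)
    cv2.imwrite(f"pics/{tag}_side.png",a)
    cv2.imwrite(f"pics/{tag}_full.png",f)
E
python3 - <<'E'
from look import *
o=monitor.get_obs();togo(o,.606,.049,.14,.168)
look("e")
E
```

```text
t 17.9 tcp [ 0.6131 -0.0392  0.1593] yaw 1.859 F [-0.1 -0.1  0.5] M [-0.03 -0.04  0.02] gap -0.002 j [-0.14  0.44  1.48  0.01  1.27 -2.  ] tilt [-0.0497  0.0147]
togo cm [-1.92  8.6   2.09] turn -1.451
```

View pics/e_side.png

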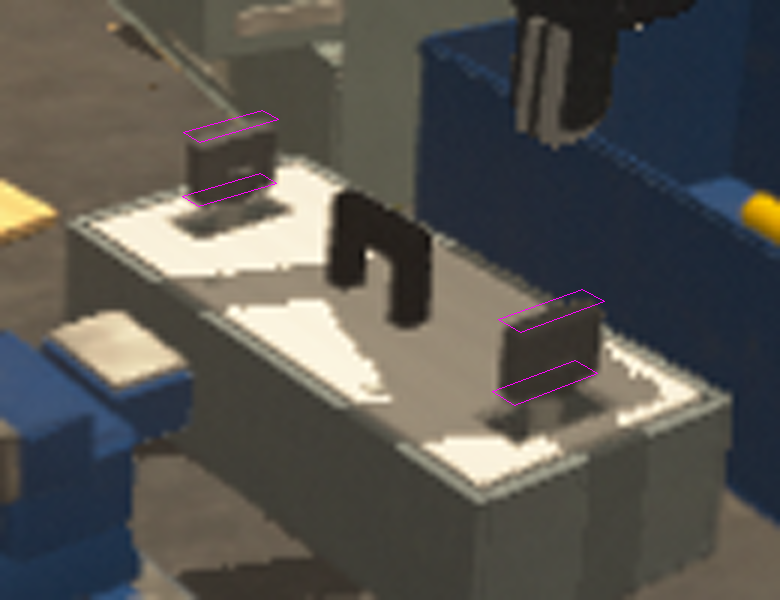

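Both wings match the stop outlines and the cover hasn't moved. I'll go to the handle, turning the short way for the last joint's range.

>>> servo_tool:
  linear:
    - [-0.9,4.3,-2]
    - [-0.9,4.3,-2]
    - [0,0,0]
    - [0,0,0]
    - [0,0,0]
    - [0,0,0]
    - [0,0,0]
    - [0,0,0]
    - [0,0,0]
    - [0,0,0]
  turn: [0,0,0.18,0.18,0.18,0.18,0.18,0.18,0.18,0.18]
  jaw: 0.3

```text
time_s: 19.2
tcp_pos: [0.6016, 0.0517, 0.1918]
tcp_rot: [[-0.384, 0.921, -0.061], [0.923, 0.386, 0.009], [0.032, -0.052, -0.998]]
force: [0.3, -0.2, 0.6]
finger_gap: 0.698
```

```bash
python3 - <<'E'
from look import *
o=monitor.get_obs();togo(o,.606,.049,.14,.168)
E
```

```text
t 19.2 tcp [0.6016 0.0517 0.1918] yaw 0.396 F [ 0.3 -0.2  0.6] M [ 0.05 -0.05  0.03] gap 0.698 j [ 0.01  0.41  1.45  0.01  1.34 -0.39] tilt [-0.0606  0.0092]
togo cm [-0.58  0.57  5.14] turn 0.228
```

The tool has picked up about 3.5° of tilt. I'll try a fast move down followed by a slow one up, to see whether that trims it.

>>> servo_tool:
  linear:
    - [0,0,0]
    - [-0.6,0.6,0]
    - [0,0,-1]
    - [0,0,-1]
    - [0,0,-1]
    - [0,0,-1]
    - [0,0,-1]
    - [0,0,0]
    - [0,0,6]
    - [0,0,0]
  turn: [0.115,0.115,0,0,0,0,0,0,0,0]

```text
time_s: 20.45
tcp_pos: [0.6059, 0.0483, 0.1817]
tcp_rot: [[-0.17, 0.983, -0.063], [0.985, 0.171, 0.007], [0.018, -0.061, -0.998]]
force: [-0.2, -0.4, -0.3]
finger_gap: 0.701
```

```bash
python3 - <<'E'
from look import *
o=monitor.get_obs();togo(o,.606,.049,.14,.168)
E
```

```text
t 20.45 tcp [0.6059 0.0483 0.1817] yaw 0.172 F [-0.2 -0.4 -0.3] M [ 0.03 -0.02  0.01] gap 0.701 j [ 0.01  0.42  1.45  0.01  1.33 -0.17] tilt [-0.0629  0.0073]
togo cm [-0.01  0.27  4.16] turn 0.004
```

Tilt barely changes in free motion. It's better to pinch the handle while the cover is seated and press lightly down, so the pads align to the bar. I'll descend to the handle.

```bash
python3 - <<'E'
from look import *
o=monitor.get_obs();togo(o,.6045,.0495,.07,.168)
E
```

```text
t 20.45 tcp [0.6059 0.0483 0.1817] yaw 0.172 F [-0.2 -0.4 -0.3] M [ 0.03 -0.02  0.01] gap 0.701 j [ 0.01  0.42  1.45  0.01  1.33 -0.17] tilt [-0.0629  0.0073]
togo cm [-0.06  0.56 11.16] turn 0.004
```

>>> servo_tool:
  linear:
    - [-0.1,0.3,2]
    - [0,0.2,2.5]
    - [0,0,2.5]
    - [0,0,2]
    - [0,0,1]
    - [0,0,0.8]
    - [0,0,0]
    - [0,0,0]
    - [0,0,0]
    - [0,0,0]
  turn: [0,0,0,0,0,0,0,0,0,0]
  jaw: 0.4

```text
time_s: 21.7
tcp_pos: [0.619, 0.049, 0.086]
tcp_rot: [[-0.171, 0.985, -0.037], [0.985, 0.171, 0.008], [0.014, -0.036, -0.999]]
force: [-0.1, -0.1, -0.2]
finger_gap: 0.601
```

```bash
python3 - <<'E'
from look import *
o=monitor.get_obs();togo(o,.6045,.0495,.07,.168)
look("g")
E
```

```text
t 21.7 tcp [0.619 0.049 0.086] yaw 0.172 F [-0.1 -0.1 -0.2] M [ 0.   -0.03 -0.03] gap 0.601 j [ 0.01  0.52  1.55  0.01  1.11 -0.17] tilt [-0.0374  0.0075]
togo cm [ 0.27 -1.36  1.65] turn 0.004
```

View pics/g_side.png

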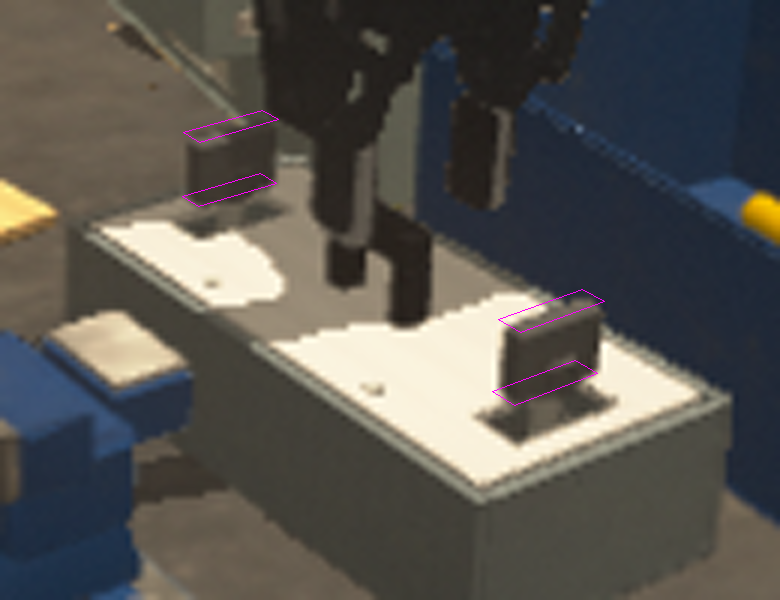

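Sustained fast descent reduced the tilt from −0.063 to −0.037, though it also pushed the tool +1.4 cm in x. I'll rise slowly and repeat.

>>> servo_tool:
  linear:
    - [0,0,-1.2]
    - [0,0,-1.2]
    - [0,-0.4,-1.2]
    - [0,-0.4,-1.2]
    - [0,-0.4,-1.2]
    - [0,-0.4,-1.2]
    - [0,-0.4,-1.2]
    - [0,-0.4,-1.2]
    - [0,-0.4,-1.2]
    - [0,0,0]
  turn: [0,0,0,0,0,0,0,0,0,0]

```text
time_s: 23.0
tcp_pos: [0.5941, 0.0429, 0.2046]
tcp_rot: [[-0.171, 0.985, -0.034], [0.985, 0.171, 0.007], [0.013, -0.033, -0.999]]
force: [0.2, -0.1, -0.2]
finger_gap: 0.598
```

```bash
python3 - <<'E'
from look import *
o=monitor.get_obs();togo(o,.6045,.0495,.07,.168)
E
```

```text
t 23.0 tcp [0.5941 0.0429 0.2046] yaw 0.172 F [ 0.2 -0.1 -0.2] M [-0.   -0.05  0.03] gap 0.598 j [-0.    0.37  1.47  0.01  1.33 -0.18] tilt [-0.0345  0.0074]
togo cm [ 0.29  1.58 13.42] turn 0.004
```

>>> servo_tool:
  linear:
    - [0.3,0.3,2.5]
    - [0,0,2.8]
    - [0,0,2.8]
    - [0,0,2.8]
    - [0,0,1.2]
    - [0,0,0.3]
    - [0,0,0]
    - [0,0,0]
    - [0,0,0]
    - [0,0,0]
  turn: [0,0,0,0,0,0,0,0,0,0]

```text
time_s: 24.25
tcp_pos: [0.5956, 0.0475, 0.0796]
tcp_rot: [[-0.171, 0.985, -0.028], [0.985, 0.171, 0.008], [0.012, -0.026, -1.0]]
force: [0.4, -0.5, -0.2]
finger_gap: 0.6
```

```bash
python3 - <<'E'
from look import *
o=monitor.get_obs();togo(o,.605,.0495,.07,.168)
E
```

```text
t 24.25 tcp [0.5956 0.0475 0.0796] yaw 0.172 F [ 0.4 -0.5 -0.2] M [-0.01 -0.04  0.01] gap 0.6 j [ 0.    0.5   1.62  0.01  1.05 -0.17] tilt [-0.0279  0.0076]
togo cm [0.02 0.99 0.94] turn 0.004
```

The tilt is down to 1.6°, which will do. I'll centre on the handle, lower and grip.

>>> servo_tool:
  linear:
    - [0,0.5,0]
    - [0,0.5,0]
    - [0,0,0]
    - [0,0,0.5]
    - [0,0,0.4]
    - [0,0,0]
    - [0,0,0]
    - [0,0,0]
    - [0,0,0]
    - [0,0,0]
  turn: [0,0,0,0,0,0,0,0,0,0]

```text
time_s: 25.5
tcp_pos: [0.6059, 0.0494, 0.0699]
tcp_rot: [[-0.171, 0.985, -0.028], [0.985, 0.171, 0.008], [0.012, -0.026, -1.0]]
force: [0.4, 0.0, 0.4]
finger_gap: 0.601
```

```bash
python3 - <<'E'
from look import *
o=monitor.get_obs();togo(o,.605,.0495,.07,.168)
E
```

```text
t 25.5 tcp [0.6059 0.0494 0.0699] yaw 0.172 F [0.4 0.  0.4] M [0.02 0.04 0.05] gap 0.601 j [ 0.01  0.52  1.61  0.01  1.04 -0.17] tilt [-0.0276  0.0076]
togo cm [ 0.02 -0.09 -0.01] turn 0.004
```

>>> servo_tool:
  linear:
    - [0,0,0]
    - [0,0,0]
    - [0,0,0]
    - [0,0,0]
    - [0,0,0]
    - [0,0,0]
    - [0,0,0]
    - [0,0,0]
    - [0,0,0.1]
    - [0,0,0.1]
  turn: [0,0,0,0,0,0,0,0,0,0]
  jaw: 1
  force: 60

```text
time_s: 26.75
tcp_pos: [0.6061, 0.0494, 0.0702]
tcp_rot: [[-0.171, 0.985, -0.026], [0.985, 0.171, 0.008], [0.012, -0.024, -1.0]]
force: [-2.6, -0.1, 8.5]
finger_gap: 0.132
```

```bash
python3 - <<'E'
from look import *
o=monitor.get_obs();togo(o,.605,.0495,.07,.168)
look("i")
E
```

```text
t 26.75 tcp [0.6061 0.0494 0.0702] yaw 0.172 F [-2.6 -0.1  8.5] M [ 0.09  0.19 -0.07] gap 0.132 j [ 0.01  0.52  1.61  0.01  1.04 -0.17] tilt [-0.0261  0.0077]
togo cm [ 0.03 -0.11  0.02] turn 0.004
```

View pics/i_side.png

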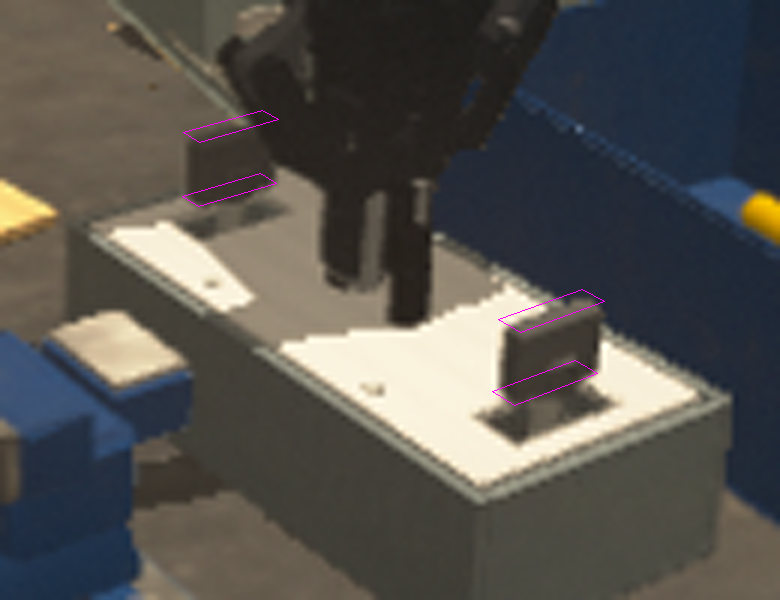

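The handle is gripped with the cover seated. A few light presses to let the pads align.

>>> servo_tool:
  linear:
    - [0,0,0.2]
    - [0,0,0.2]
    - [0,0,0.3]
    - [0,0,0.3]
    - [0,0,0.3]
    - [0,0,0.3]
    - [0,0,0.3]
    - [0,0,0.3]
    - [0,0,0]
    - [0,0,0]
  turn: [0,0,0,0,0,0,0,0,0,0]

```text
time_s: 28.05
tcp_pos: [0.6059, 0.0494, 0.0704]
tcp_rot: [[-0.171, 0.985, -0.014], [0.985, 0.172, 0.007], [0.01, -0.013, -1.0]]
force: [0.9, 0.4, -2.3]
finger_gap: 0.125
```

```bash
python3 - <<'E'
from look import *
o=monitor.get_obs();togo(o,.605,.0495,.12,.168)
E
```

```text
t 28.05 tcp [0.6059 0.0494 0.0704] yaw 0.172 F [ 0.9  0.4 -2.3] M [ 0.05  0.   -0.07] gap 0.125 j [ 0.01  0.51  1.62  0.01  1.02 -0.17] tilt [-0.0144  0.0072]
togo cm [ 0.07 -0.15 -4.96] turn 0.004
```

That halved the tilt to under 1°. Now I lift straight up.

>>> servo_tool:
  linear:
    - [0,0,-0.4]
    - [0,0,-0.6]
    - [0,0,-0.8]
    - [0,0,-0.8]
    - [0,0,-0.8]
    - [0,0,-0.8]
    - [0,0,-0.8]
    - [0,0,-0.8]
    - [0,0,-0.8]
    - [0,0,0]
  turn: [0,0,0,0,0,0,0,0,0,0]

```text
time_s: 29.3
tcp_pos: [0.6067, 0.0489, 0.1399]
tcp_rot: [[-0.172, 0.985, -0.016], [0.985, 0.172, 0.007], [0.01, -0.015, -1.0]]
force: [-0.2, 0.6, -2.9]
finger_gap: 0.127
```

```bash
python3 - <<'E'
from look import *
o=monitor.get_obs();togo(o,.4812,.3578,.2,.265)
look("l")
E
```

```text
t 29.3 tcp [0.6067 0.0489 0.1399] yaw 0.173 F [-0.2  0.6 -2.9] M [ 0.06 -0.01  0.02] gap 0.127 j [ 0.01  0.44  1.54  0.01  1.18 -0.17] tilt [-0.0161  0.0071]
togo cm [32.64 -7.15 -5.59] turn -0.092
```

View pics/l_side.png

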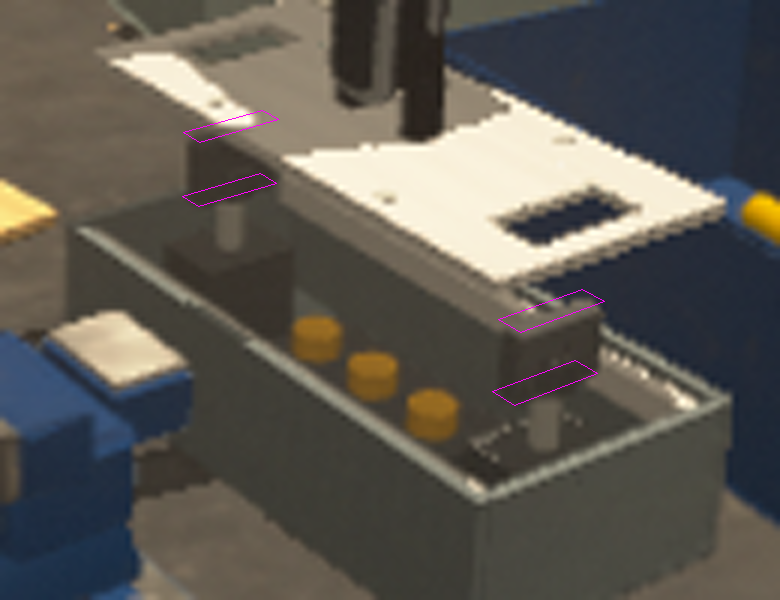

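The cover is clear of the wings; both screws stay in the box at their stops. I'll move back and up first to avoid the open drawer, then left to the board.

>>> servo_tool:
  linear:
    - [0,-1.5,-1]
    - [0,-2.5,-1.5]
    - [0,-2.5,-1.5]
    - [2,0,0]
    - [3,0,0]
    - [4,0,0]
    - [4,0,0]
    - [4,0,0]
    - [3,0,0]
    - [2,0,0]
  turn: [0,0,0,0,0,0,0,0,0,0]

```text
time_s: 30.6
tcp_pos: [0.4951, 0.2622, 0.1835]
tcp_rot: [[-0.169, 0.985, -0.023], [0.986, 0.169, 0.008], [0.012, -0.021, -1.0]]
force: [-0.1, -0.6, -1.5]
finger_gap: 0.131
```

```bash
python3 - <<'E'
from look import *
o=monitor.get_obs();togo(o,.4812,.3578,.13,.265)
E
```

```text
t 30.6 tcp [0.4951 0.2622 0.1835] yaw 0.17 F [-0.1 -0.6 -1.5] M [-0.02  0.04 -0.06] gap 0.131 j [0.4  0.34 1.59 0.02 1.23 0.22] tilt [-0.0232  0.0084]
togo cm [9.59 0.36 5.47] turn -0.095
```

>>> servo_tool:
  linear:
    - [2,0,0]
    - [3,0.2,0]
    - [3,0.2,0]
    - [1.5,0,0]
    - [0,0,0]
    - [0,0,1]
    - [0,0,1.5]
    - [0,0,1.5]
    - [0,0,1]
    - [0,0,0]
  turn: [0,0,0,0,-0.09,0,0,0,0,0]

```text
time_s: 31.85
tcp_pos: [0.4745, 0.362, 0.1276]
tcp_rot: [[-0.259, 0.965, -0.031], [0.966, 0.259, 0.005], [0.012, -0.029, -1.0]]
force: [0.1, 0.3, -1.3]
finger_gap: 0.126
```

```bash
python3 - <<'E'
from look import *
o=monitor.get_obs();togo(o,.4812,.3578,.0234,.265)
for n in ("top","side"):
    p=imaging.read_camera(n);f=p["frame"][:,:,::-1]
    x0,y0=(130,190) if n=="top" else (165,150)
    cv2.imwrite(f"pics/m_{n}.png",cv2.resize(f[y0:y0+110,x0:x0+140],None,fx=5,fy=5,interpolation=cv2.INTER_CUBIC))
E
```

```text
t 31.85 tcp [0.4745 0.362  0.1276] yaw 0.263 F [ 0.1  0.3 -1.3] M [-0.04 -0.   -0.02] gap 0.126 j [0.57 0.44 1.58 0.02 1.15 0.3 ] tilt [-0.0307  0.0045]
togo cm [-0.71  0.83 10.39] turn -0.002
```

View pics/m_side.png

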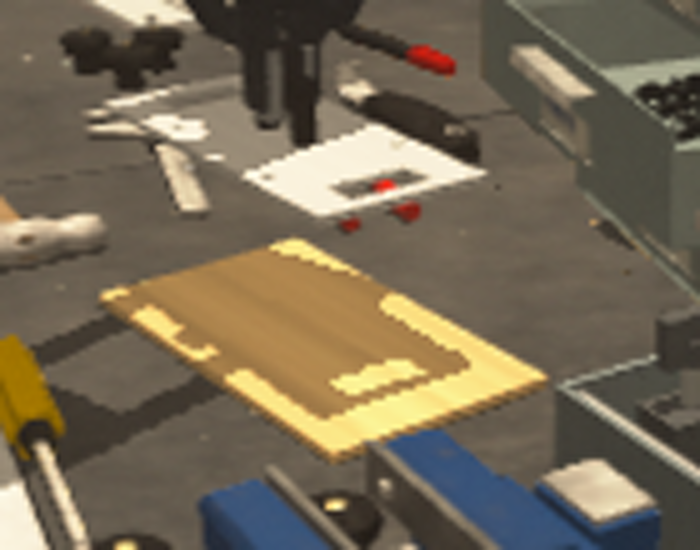

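View pics/m_top.png

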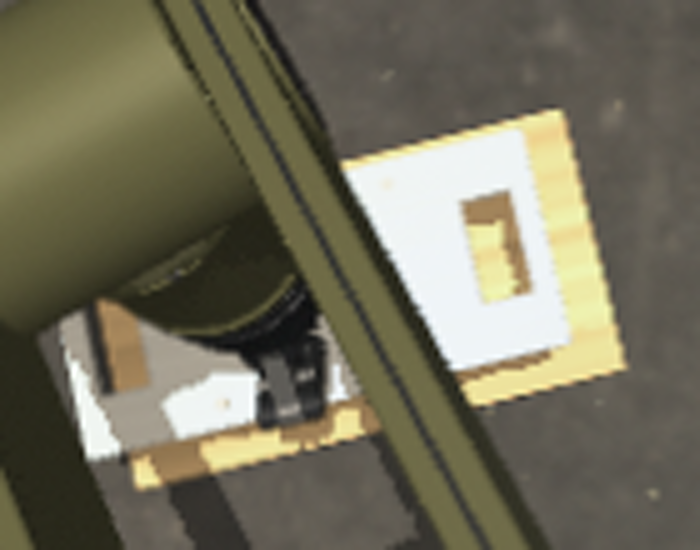

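The cover is level above the board. I correct the offset and lower it to about 2.5 cm above.

>>> servo_tool:
  linear:
    - [-0.4,0.4,0.5]
    - [-0.3,0.4,2.2]
    - [0,0,2.5]
    - [0,0,2]
    - [0,0,0.6]
    - [0,0,0]
    - [0,0,0]
    - [0,0,0]
    - [0,0,0]
    - [0,0,0]
  turn: [0,0,0,0,0,0,0,0,0,0]

```text
time_s: 33.2
tcp_pos: [0.4904, 0.3607, 0.0546]
tcp_rot: [[-0.259, 0.966, -0.015], [0.966, 0.259, 0.014], [0.017, -0.011, -1.0]]
force: [-0.6, 0.4, -1.1]
finger_gap: 0.124
```

```bash
python3 - <<'E'
from look import *
o=monitor.get_obs();togo(o,.4812,.3578,.0234,.265)
E
```

```text
t 33.2 tcp [0.4904 0.3607 0.0546] yaw 0.262 F [-0.6  0.4 -1.1] M [ 0.   -0.02  0.02] gap 0.124 j [0.55 0.53 1.64 0.02 0.98 0.28] tilt [-0.0148  0.0135]
togo cm [-0.1  -0.94  3.13] turn -0.003
```

Tilt is back to about 1°. I'll correct y, lower another 1.5 cm, then measure the cover against the board.

>>> servo_tool:
  linear:
    - [-0.1,-0.5,0]
    - [0,-0.4,0]
    - [0,0,0]
    - [0,0,0.8]
    - [0,0,0.7]
    - [0,0,0]
    - [0,0,0]
    - [0,0,0]
    - [0,0,0]
    - [0,0,0]
  turn: [0,0,0,0,0,0,0,0,0,0]

```text
time_s: 34.45
tcp_pos: [0.4811, 0.3574, 0.0385]
tcp_rot: [[-0.259, 0.966, -0.015], [0.966, 0.259, 0.013], [0.017, -0.011, -1.0]]
force: [-0.0, -0.0, -2.5]
finger_gap: 0.127
```

```bash
python3 - <<'E'
from look import *
o=monitor.get_obs();togo(o,.4812,.3578,.0234,.265)
bp=(.4812,.3578,.2648);z=o["tcp_pos"][2]-.0154
for n in ("top","side"):
    p=imaging.read_camera(n);f=p["frame"][:,:,::-1]
    x0,y0=(135,200) if n=="top" else (175,170); s=6
    a=cv2.resize(f[y0:y0+95,x0:x0+130],None,fx=s,fy=s,interpolation=cv2.INTER_CUBIC)
    c=(o["tcp_pos"][0],o["tcp_pos"][1],.262)
    for X,col in ((body(bp,[(.065,.12,.008),(.065,-.12,.008),(-.065,-.12,.008),(-.065,.12,.008)]),(0,0,255)),(body(c,[(.048,.107,z+.005),(.048,-.107,z+.005),(-.048,-.107,z+.005),(-.048,.107,z+.005)]),(255,0,0))):
        u=((proj(p,X)-[x0,y0]+.5)*s-.5).round().astype(int); cv2.polylines(a,[u.reshape(-1,1,2)],True,col,1)
    cv2.imwrite(f"pics/n_{n}.png",a)
E
```

```text
t 34.45 tcp [0.4811 0.3574 0.0385] yaw 0.262 F [-0.  -0.  -2.5] M [ 0.05 -0.03  0.03] gap 0.127 j [0.56 0.54 1.68 0.02 0.93 0.28] tilt [-0.0151  0.0134]
togo cm [0.01 0.04 1.51] turn -0.003
```

View pics/n_side.png

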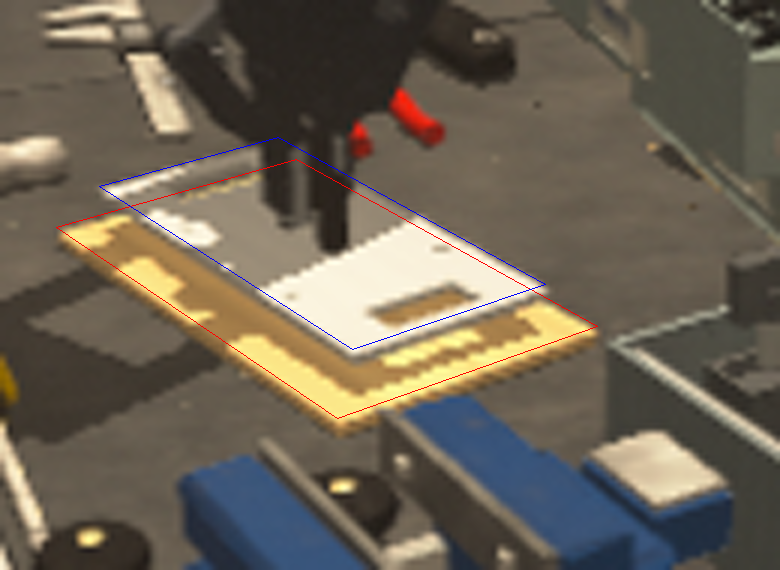

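View pics/n_top.png

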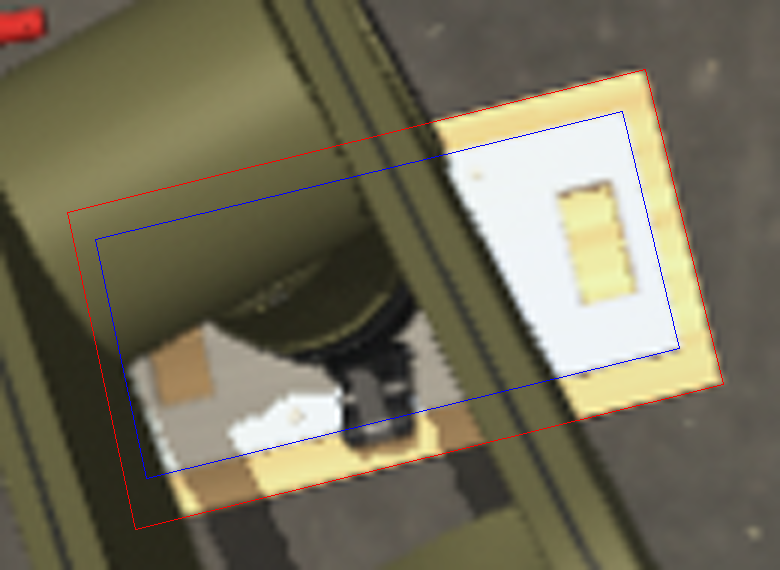

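The cover outline matches its prediction, centred over the board and parallel. I lower it gently.

>>> servo_tool:
  linear:
    - [0,0,0.3]
    - [0,0,0.3]
    - [0,0,0.3]
    - [0,0,0.15]
    - [0,0,0.1]
    - [0,0,0.1]
    - [0,0,0.1]
    - [0,0,0]
    - [0,0,0]
    - [0,0,0]
  turn: [0,0,0,0,0,0,0,0,0,0]

```text
time_s: 35.8
tcp_pos: [0.4809, 0.3576, 0.0241]
tcp_rot: [[-0.259, 0.966, -0.015], [0.966, 0.259, 0.013], [0.017, -0.011, -1.0]]
force: [0.0, -0.3, -2.5]
finger_gap: 0.128
```

```bash
python3 - <<'E'
from look import *
o=monitor.get_obs();togo(o,.4812,.3578,.0234,.265)
E
```

```text
t 35.8 tcp [0.4809 0.3576 0.0241] yaw 0.262 F [ 0.  -0.3 -2.5] M [-0.05  0.03 -0.  ] gap 0.128 j [0.56 0.56 1.69 0.02 0.9  0.28] tilt [-0.015   0.0134]
togo cm [0.01 0.03 0.07] turn -0.003
```

>>> servo_tool:
  linear:
    - [0,0,0.1]
    - [0,0,0.1]
    - [0,0,0.1]
    - [0,0,0.1]
    - [0,0,0.15]
    - [0,0,0.2]
    - [0,0,0.2]
    - [0,0,0.2]
    - [0,0,0]
    - [0,0,0]
  turn: [0,0,0,0,0,0,0,0,0,0]

```text
time_s: 37.05
tcp_pos: [0.4811, 0.3578, 0.0238]
tcp_rot: [[-0.26, 0.966, -0.01], [0.966, 0.26, 0.016], [0.018, -0.006, -1.0]]
force: [0.2, 0.0, -1.6]
finger_gap: 0.129
```

```bash
python3 - <<'E'
from look import *
o=monitor.get_obs();togo(o,.4812,.3578,.0234,.265)
E
```

```text
t 37.05 tcp [0.4811 0.3578 0.0238] yaw 0.263 F [ 0.2  0.  -1.6] M [-0.05  0.04  0.02] gap 0.129 j [0.56 0.56 1.69 0.02 0.89 0.28] tilt [-0.0101  0.0158]
togo cm [-0.01  0.01  0.04] turn -0.002
```

It is in contact: z has stalled and the pads are aligning. I'll release, wait, then lift straight up.

>>> servo_tool:
  linear:
    - [0,0,0]
    - [0,0,0]
    - [0,0,0]
    - [0,0,0]
    - [0,0,0]
    - [0,0,0]
    - [0,0,-0.5]
    - [0,0,-1]
    - [0,0,-1.5]
    - [0,0,-2]
  turn: [0,0,0,0,0,0,0,0,0,0]
  jaw: 0.5

```text
time_s: 38.3
tcp_pos: [0.4816, 0.357, 0.0753]
tcp_rot: [[-0.26, 0.966, -0.011], [0.966, 0.26, 0.015], [0.018, -0.007, -1.0]]
force: [-0.5, 0.3, -0.1]
finger_gap: 0.506
```

>>> servo_tool:
  linear:
    - [0,0,-3]
    - [0,0,-4]
    - [0,0,-4]
    - [0,-3,-2]
    - [0,-4,0]
    - [0,-4,0]
    - [4,-2,0]
    - [4,0,0]
    - [4,0,0]
    - [0,0,0]
  turn: [0,0,0,0,0,0,0,0,0,0]

```text
time_s: 39.55
tcp_pos: [0.3246, 0.4394, 0.2289]
tcp_rot: [[-0.257, 0.966, 0.007], [0.966, 0.257, 0.029], [0.026, 0.014, -1.0]]
force: [-0.0, -0.1, 0.5]
finger_gap: 0.499
```

```bash
python3 - <<'E'
from look import *
o=monitor.get_obs();togo(o,.4812,.3578,.0234,.265)
bp=(.4812,.3578,.2648)
for n in ("top","side"):
    p=imaging.read_camera(n);f=p["frame"][:,:,::-1]
    cv2.imwrite(f"pics/zf_{n}.png",f)
    x0,y0=(135,200) if n=="top" else (175,170); s=6
    a=cv2.resize(f[y0:y0+95,x0:x0+130],None,fx=s,fy=s,interpolation=cv2.INTER_CUBIC)
    for X,col in ((body(bp,[(.065,.12,.008),(.065,-.12,.008),(-.065,-.12,.008),(-.065,.12,.008)]),(0,0,255)),(body(bp,[(.048,.107,.013),(.048,-.107,.013),(-.048,-.107,.013),(-.048,.107,.013)]),(255,0,0))):
        u=((proj(p,X)-[x0,y0]+.5)*s-.5).round().astype(int); cv2.polylines(a,[u.reshape(-1,1,2)],True,col,1)
    cv2.imwrite(f"pics/z_{n}.png",a)
look("y")
E
```

```text
t 39.55 tcp [0.3246 0.4394 0.2289] yaw 0.26 F [-0.  -0.1  0.5] M [-0.05  0.01  0.  ] gap 0.499 j [0.85 0.25 1.59 0.01 1.27 0.58] tilt [0.0071 0.0289]
togo cm [-12.45  12.74  20.42] turn -0.005
```

View pics/z_side.png

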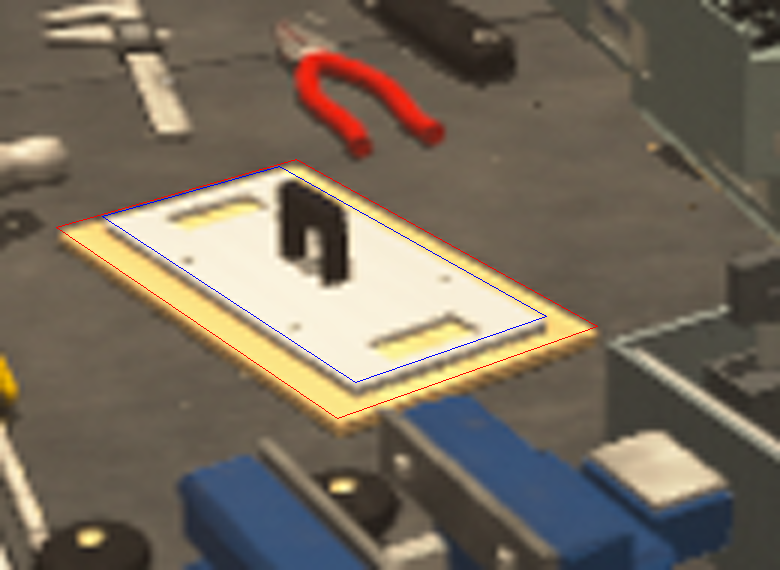

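View pics/z_top.png

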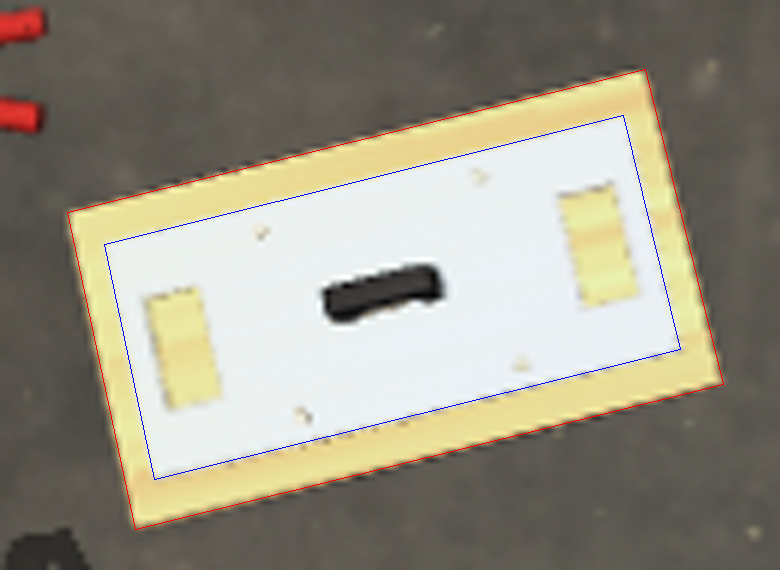

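View pics/zf_top.png

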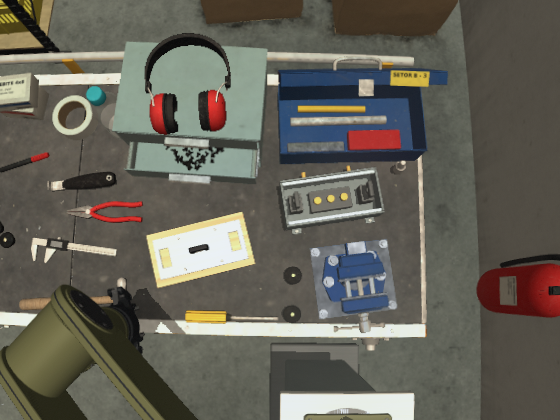

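View pics/y_side.png

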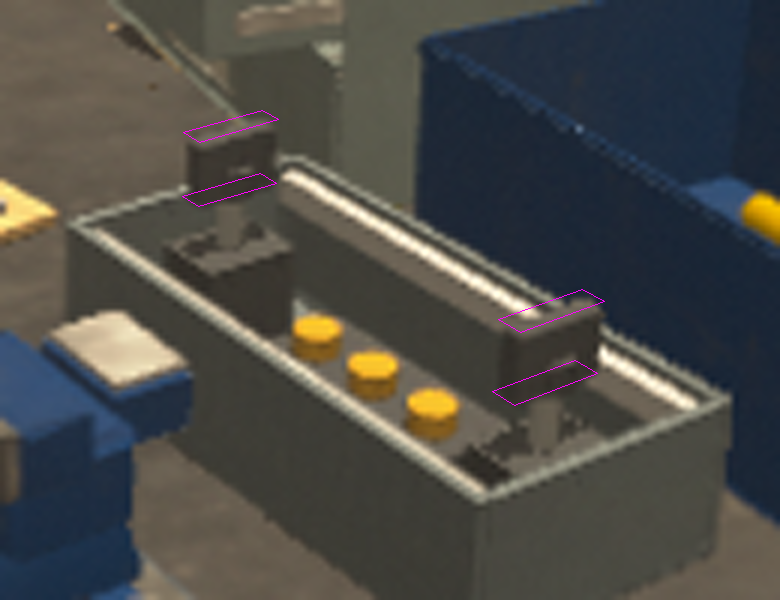

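The cover lies flat, centred and lengthwise on the board with the handle up. The wings are at their stops and the arm is clear, so I'm handing in.

```bash
python3 -c "
from rig import job;print(job.job_done())"
```

```text
the job is handed in; nothing more can be done
None
```

I turned the left and then the right wing screw anticlockwise to their hard stops. I then lifted the cover straight up by its handle and laid it, handle up, on the plywood board. The job was handed in at about 40 s.

**Last checks:** In both cameras the cover lies flat, lengthwise and centred on the board, to within my estimate of about 2 mm. In the side view both wings match the outlines predicted for the stop to about a pixel. The arm is clear and touching nothing, and nothing was knocked over.

**What went wrong or disagreed:**
- **Right screw release:** I forgot to open the jaws, so the gripped fingers slid up off the wing. The wing stayed at its stop and the cover did not move.
- **Tool tilt:** the slip and drift tilted the tool by up to 3.6°. I trimmed this before gripping the handle. About 1° was left when I set the cover down.
- **Forces:** the readings at the end of each move stayed below 10 N. I did not see the peaks within moves, including the slip. The moment at the left stop reached 3.2 N·m.

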